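# Swap the blender's grinding cup for the tall cup

## Task

The short grinding cup is still locked on the red blender base: press it down, turn it a quarter turn anticlockwise (seen from above), lift it off and set it down gently and upright on the bare worktop. Then fit the tall cup in its place: lugs into the slots by the white dots, press down against the spring, turn it clockwise until its lugs stop at the orange marks, and let it spring up into its lock. Keep both cups upright, and do not shift or knock over any of the other things.

Things in the scene. Friction and masses are not known exactly. Their poses are not given: they have to be found in the camera images.
- blender: Red blender motor base, fixed, 129 mm wide, 112 mm tall. Origin: centre of its underside, z up. On top a well in a grey bayonet collar (inner width 76 mm), with two slots 16 mm wide at 80 and 260 degrees anticlockwise from +x, a white dot by each. Channels run from them clockwise (all seen from above) under the collar to pockets on +x and -x, marked by orange bars; other way blocked.
- slot (a point): Mouth of one slot, in the collar's top face, 42 mm from the axis, at 80 degrees; the other is across from it. A lug has 2 mm of play each side in slot and pocket; a cup has 2.5 mm all round in the well.
- pocket (a point): Above one locking pocket, in the collar's top face, 42 mm from the axis on the base's +x; the other is across from it. The lugs stop here.
- well (a point): Centre of the well, level with the collar's top, 112 mm above the base's origin. A cup's underside lies this far below it: resting in the slots on the spring 13 mm (8 mm if its lugs lie on the collar); free to turn from 22 mm down, with the bottom at 27.5 mm; locked, sprung up into the pockets, 18 mm. Let go between slot and pocket, it is pushed up against the collar (22 mm) and is not locked.
- worktop (a point): On the bare worktop at (0.60, 0, 0), fixed. World x, y in m: the sink's rim, 5 mm higher, lies on the -y side of y = 0.01 up to x = 0.50 and then of the line from (0.50, 0.01) to (0.65, -0.13). A wall cabinet hangs 0.5 m over the left: the arm is clear of it while the hand stays on the -y side of the line from (0.40, 0.265) to (0.70, 0.09). The tap is 0.34 m tall.
- drive_plate (a joint): Sprung plate in the well under the cup, in m: 0 up (well empty, or cup resting in the slots), 0.005 under a locked cup, 0.0145 at the bottom. Pushes up with 6 N at 0, 8 N at 0.005, 12 N at the bottom. To unlock a cup: press it down below 22 mm (see well), turn 80 degrees anticlockwise, lift.
- tall_cup: Tall pale blue clear cup, upside down on its white blade collar (71 mm wide, 28 mm high), closed end up; 145 mm tall, 0.24 to 0.38 kg. Origin: centre of the underside, z up. Grip the straight cylinder, 58 mm wide, from 76 to 138 mm up. Two lugs on the collar at +x and -x: out to 42 mm from the axis, 12 mm wide, 8 to 14 mm up, a black line over each; either fits either slot.
- grinding_cup: Short smoke-grey clear cup, upside down on its white blade collar (71 mm wide, 28 mm high), closed end up; 92 mm tall, 0.2 to 0.3 kg. Origin: centre of the underside, z up. Grip the straight cylinder, 58 mm wide, from 54 to 86 mm up. Two lugs on the collar at +x and -x: out to 42 mm from the axis, 12 mm wide, 8 to 14 mm up, a black line over each; either fits either slot. Starts locked.
- jam_jar: Jam jar with a green lid, loose, 66 mm wide, 99 mm tall. Bystander; origin at the centre of its underside.
- pepper_mill: Dark wooden pepper mill, loose, 58 mm wide at the foot, 170 mm tall. Bystander; origin at the centre of its underside.
- mug: Green and white mug, loose, body 86 mm wide, 88 mm tall, its handle reaching 58 mm from the origin along its -y. Bystander; origin at the centre of its underside.
- coffee_canister: Square white canister with a wooden lid and knob, loose, 70 mm wide, 112 mm tall. Bystander; origin at the centre of its underside.
- spice_jar: Spice jar with a yellow lid, loose, 44 mm wide, 96 mm tall. Bystander; origin at the centre of its underside.
- lemon: Lemon, loose, 78 mm long (its x), 55 mm wide, 56 mm tall. Bystander; origin at the centre of its underside.
- lime: Lime, loose, 60 mm long (its x), 48 mm wide, 48 mm tall. Bystander; origin at the centre of its underside.

How it is judged:
By the outcome, as a careful person would: the job done as asked, in the order asked, and still so for the second after the job is handed in, with the robot touching nothing.
It also fails if it takes over 62 s, if anything falls off the work surface, if the arm or the gripper's body presses on something with over 40 N, if the wrist force passes 120 N, or if a joint passes its speed limit or range.

## Robot

A 6-joint arm with a two-finger parallel gripper is mounted at the origin on a cart in front of the work surface, level with it; the furniture and walls round the work are solid. World frame = base frame: x ahead of the robot, y to its left, z up, the work surface at z = 0. Lengths are in m, angles in rad, forces in N, time in s.
With the tool pointing down it reaches from about 0.35 to 0.8 m from the base axis. Payload 7.3 kg.
Tool frame: the origin (TCP) lies midway between the tips of the shut fingers; the grasp point (between the pads) lies 19 mm behind it (ctrl.pinch_z is the distance from the TCP to the grasp point, in m); z points along the fingers, y is the line along which they close (so a half turn about z gives the same grasp; the last joint's range is limited). The gripper opens to 85 mm and grips with 20 to 120 N. Pads are 22 mm wide; open, the fingers measure 114 mm over their backs; the gripper's body (76 mm by 85 mm) begins 54 mm behind the grasp point. The pads swing forward as they close: fully open they stand 13 mm farther back than shut.
Start: joints at [1.043, 0.342, 1.524, -0, 1.275, -0.146], TCP at [0.196, 0.487, 0.231] pointing down, gripper open.
Joint ranges: [-2.53, 2.53], [-0.77, 2.02], [0.04, 2.7], [-1, 4.14], [0.28, 2.66], [-3.11, 3.11]. Speed limits (rad/s): [2.57, 2.57, 3.14, 3.14, 3.14, 3.14].

## Interface

Orientations are given as a unit quaternion [x, y, z, w].
In Python, from station import ctrl gives the robot as it stands.
- The arm moves only by the shell command python3 -m inch 'ROWS' [FORCE]. ROWS is JSON, a list of rows, each a list of 3 entries, a list of its own where there are three numbers: the opening, from -1 (shut) to 1 (fully open), so that 0 is half open, then the shift along the tool's x, y, z in m, then the turn, a rotation vector about the tool's x, y, z in rad. In form: [[fingers, [tx, ty, tz], [ax, ay, az]], ...]. A call has 1 to 5 rows; each row shifts and turns the commanded pose from where the row before left it, along the tool's axes as they then stand; what a row does not reach is not made up. A row lasts 1/8 s, in which the tool goes at most 62.5 mm and 10.7 degrees, less where a joint would pass 70% of its speed; a pose out of reach is approached as far as the arm can. A call with a gripper value outside its range is refused whole. The fingers move at their own pace and stop on an object; FORCE is the grip in N (left out, the last holds). Time passes only in rows, so rows that do not move let the fingers close. It gives the time, the measured TCP pose, the force, the opening and the grip force at its end, in the units of the state.
- ctrl.sense(): the state, without advancing time (a new reading comes with each control period).
- ctrl.get_image(name): name is "scene" or "top"; returns a dict with "pixels" (384x512x3 uint8, blue, green, red), "fx", "fy", "cx", "cy" (pixels), "distortion" ([k1, k2, p1, p2, k3] as OpenCV has them; the pictures are not rectified), "world_to_cam" (4x4, takes a point from world to camera coordinates). Camera axes: x right, y down, z forward; pixel columns grow to the right and rows downward; lengths in m; the calibration is good to about 2 mm. A picture is of the moment at which its call begins. There is no depth.
- ctrl.sign_off(): hands the job in; it is judged then, once.
The state is a dict: "time_s": time; "q": joint angles; "qd": joint speeds; "tau": joint torques, N m; "tcp_pos": TCP position; "tool_rot": TCP orientation; "wrist_force": force on the tool from outside, world axes, zero at the start; "torque": the same for the moment, N m; "opening": finger opening in m; "grip_force": force on a finger pad.
Only numpy, scipy, OpenCV 4.12 (cv2) and the standard library are available. Lean on these libraries where they do the work, as an engineer would, in place of code of your own. Each camera call takes 0.05 s, during which the arm holds its last target. There are 200 camera calls.

## Working session

There is one attempt and no reset: what is moved stays moved. The work goes in short steps, Python scripts to look and compute and a shell command to move; the robot and the scene stay as the last step left them, time stands still between calls to the robot, and variables do not carry over. Pictures are saved under pics/ and viewed, at most 10 in all, crops included, and the job is handed in when it is done.

```bash
ls; mkdir -p pics; python3 - <<'E'
from station import ctrl
import cv2
for n in("scene","top"):
    d=ctrl.get_image(n);cv2.imwrite(f"pics/{n}0.png",d["pixels"]);print(n,d["fx"],d["fy"],d["cx"],d["cy"],d["distortion"],d["world_to_cam"])
print(ctrl.sense(),ctrl.pinch_z)
E
```

```text
pics
scene 484.2432535620511 484.2432535620511 250.05359955414977 194.24540767244784 [-0.17651101  0.          0.          0.          0.        ] [[ 0.810734   -0.58516754  0.01700981 -0.37006606]
 [-0.40085812 -0.57608493 -0.71234748  0.40794763]
 [ 0.42664172  0.5707058  -0.70162079  0.95125764]
 [ 0.          0.          0.          1.        ]]
top 369.31838656183766 369.31838656183766 251.70646991561037 196.1696538276111 [-0.08844923  0.          0.          0.          0.        ] [[ 0.00845634 -0.99990845 -0.0105631   0.14784442]
 [-0.98923625 -0.00682195 -0.14616804  0.5939283 ]
 [ 0.1460826   0.01168545 -0.98920338  0.86728103]
 [ 0.          0.          0.          1.        ]]
{'time_s': 0.1, 'q': array([ 1.04297342e+00,  3.42632418e-01,  1.52489935e+00,  7.11424271e-06,
        1.27541397e+00, -1.46023846e-01]), 'qd': array([ 0.00208659, -0.00326193, -0.00400038, -0.00132709, -0.00034414,
       -0.00060563]), 'tau': array([ 1.29296412e-03, -4.34445798e+01, -2.46491343e+01, -1.67815647e-04,
        4.52251043e-03, -1.13774274e-05]), 'tcp_pos': array([0.19542029, 0.48689567, 0.2307139 ]), 'tool_rot': array([ 1.89743134e-01,  9.81833532e-01, -6.37378374e-04, -2.26865331e-04]), 'wrist_force': array([-0.43523266,  0.80158863,  0.03683909]), 'torque': array([-0.01904124,  0.00889082,  0.05174388]), 'grip_force': 0.0, 'opening': 0.08508236711960178} 0.0187
```

View pics/scene0.png

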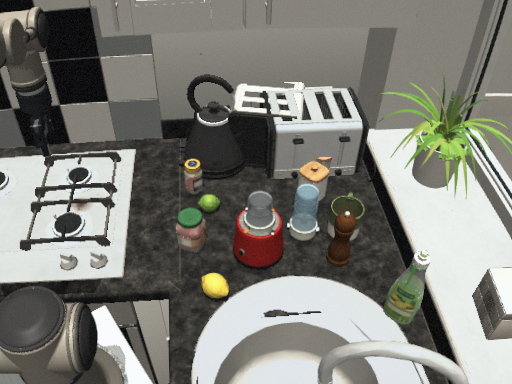

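View pics/top0.png

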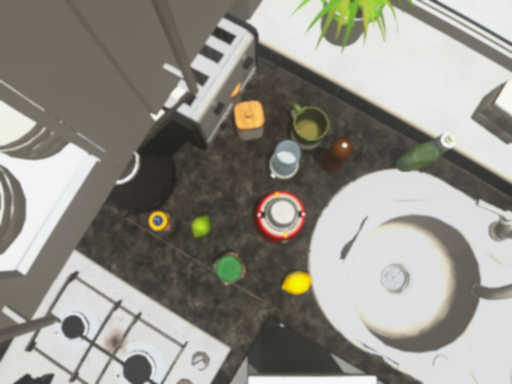

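Scene: blender near (259,235), tall cup (304,212). In the top view: blender (281,216), tall cup (285,160), mill (342,148), mug (311,126), canister (249,118). Next, a zoomed composite and rough positions.

```bash
cat > h.py <<'E'
import numpy as np,cv2
from station import ctrl
def cam(n): return ctrl.get_image(n)
def K(d): return np.array([[d["fx"],0,d["cx"]],[0,d["fy"],d["cy"]],[0,0,1]])
def ray(d,uv):
    p=cv2.undistortPoints(np.array([[uv]],float),K(d),np.array(d["distortion"]))[0,0]
    T=np.array(d["world_to_cam"]);R=T[:3,:3]
    return -R.T@T[:3,3],R.T@np.array([p[0],p[1],1])
def plane(d,uv,z):
    c,r=ray(d,uv);return c+r*(z-c[2])/r[2]
def proj(d,P):
    T=np.array(d["world_to_cam"]);r,_=cv2.Rodrigues(T[:3,:3])
    return cv2.projectPoints(np.array(P,float).reshape(-1,1,3),r,T[:3,3],K(d),np.array(d["distortion"]))[0][:,0]
def crop(im,x,y,w,h,s): return cv2.resize(im[y:y+h,x:x+w],None,fx=s,fy=s,interpolation=cv2.INTER_CUBIC)
E
python3 - <<'E'
from h import *
t=cam("top");s=cam("scene")
a=crop(s["pixels"],225,175,110,100,3.6);b=crop(t["pixels"],240,130,110,120,3.6)
H=max(a.shape[0],b.shape[0]);f=lambda i:cv2.copyMakeBorder(i,0,H-i.shape[0],0,0,0)
cv2.imwrite("pics/z1.png",np.hstack([f(a),f(b)]))
for n,uv,z in[("blender",(282,215),.11),("tall",(286,152),.145),("mug",(311,122),.088),("mill",(343,146),.16),("can",(249,112),.112),("jam",(230,267),.099),("lime",(200,227),.024),("lemon",(296,283),.028),("spice",(158,221),.096)]:
    print(n,plane(t,uv,z).round(3))
# red mask
h=cv2.cvtColor(t["pixels"],cv2.COLOR_BGR2HSV)
m=((h[...,0]<8)|(h[...,0]>172))&(h[...,1]>150)&(h[...,2]>70);m[:150]=0;m[260:]=0
ys,xs=np.nonzero(m);print(xs.min(),xs.max(),ys.min(),ys.max())
E
```

```text
blender [0.54  0.082 0.11 ]
tall [0.678 0.075 0.145]
mug [0.77  0.009 0.088]
mill [ 0.689 -0.049  0.16 ]
can [0.785 0.16  0.112]
jam [0.422 0.2   0.099]
lime [0.517 0.281 0.024]
lemon [0.382 0.043 0.028]
spice [0.525 0.369 0.096]
254 304 191 242
```

View pics/z1.png

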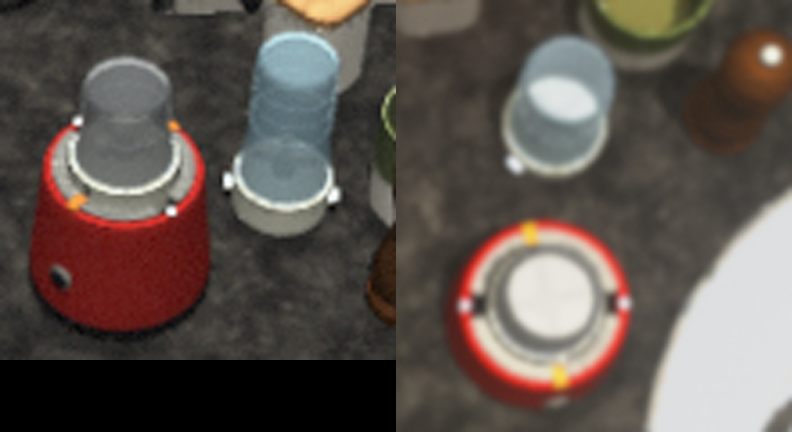

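The crop shows blender dots (464,304),(623,302) and orange bars (530,233),(559,376) in the top view. It also shows the tall cup's lugs at scene (229,181),(334,194) and one at top (514,163).

```bash
python3 - <<'E'
from h import *
t=cam("top");s=cam("scene")
def blob(d,kind,uv,r=5):
    x,y=map(int,map(round,uv));p=d["pixels"][y-r:y+r+1,x-r:x+r+1].astype(float)
    w=p.min(2) if kind=="w" else (p[...,2]-p[...,0]) * (p[...,1]>1.05*p[...,0])
    if kind=="o": w=np.clip(np.minimum(p[...,2]-p[...,0],(p[...,1]-p[...,0])*2),0,None)
    w=np.clip(w-(w.min()+.6*(w.max()-w.min())),0,None)
    Y,X=np.mgrid[y-r:y+r+1,x-r:x+r+1];return (X*w).sum()/w.sum(),(Y*w).sum()/w.sum()
tc=lambda u,v:(u/3.6-110+240,v/3.6+130); sc=lambda u,v:(u/3.6+225,v/3.6+175)
for d,f,L in((t,tc,[("w",464,304),("w",623,302),("o",530,233),("o",559,376)]),(s,sc,[("w",78,121),("w",171,211),("o",175,127),("o",77,202)])):
    P=[]
    for k,u,v in L:
        uv=blob(d,k,f(u,v),4);P.append(plane(d,uv,.113));print(k,np.round(f(u,v),1),np.round(uv,1),P[-1].round(4))
    P=np.array(P)
    for i in(0,2):
        v=P[i]-P[i+1];print("mid",((P[i]+P[i+1])/2).round(4),"len",np.hypot(*v[:2]).round(4),"ang",np.degrees(np.arctan2(v[1],v[0])).round(1))
print("lugs")
A=[plane(s,sc(*p),.012) for p in((229,181),(334,194))]
B=plane(t,tc(514,163),.012)
print(np.round(A,4),B.round(4),(A[0]+A[1])/2,np.degrees(np.arctan2(*(A[0]-A[1])[1::-1])))
# top rim of tall cup: blue mask
p=t["pixels"];h=cv2.cvtColor(p,cv2.COLOR_BGR2HSV)
m=((h[...,0]>90)&(h[...,0]<125)&(h[...,1]>45)).astype(np.uint8);m[:130]=0;m[190:]=0;m[:,:265]=0;m[:,312:]=0
ys,xs=np.nonzero(m);print(xs.min(),xs.max(),ys.min(),ys.max())
E
```

```text
w [258.9 214.4] [259.8 213.8] [0.5424 0.1328 0.113 ]
w [303.1 213.9] [302.3 214.4] [0.5418 0.0367 0.113 ]
o [277.2 194.7] [276.7 193.7] [0.5886 0.0947 0.113 ]
o [285.3 234.4] [285.2 235.1] [0.4947 0.0755 0.113 ]
mid [0.5421 0.0848 0.113 ] len 0.0961 ang 89.6
mid [0.5417 0.0851 0.113 ] len 0.0958 ang 11.5
w [246.7 208.6] [246.1 209.5] [0.5366 0.1309 0.113 ]
w [272.5 233.6] [272.2 233.3] [0.542 0.034 0.113]
o [273.6 210.3] [272.9 209.6] [0.5899 0.0932 0.113 ]
o [246.4 231.1] [245.8 230.7] [0.4964 0.0757 0.113 ]
mid [0.5393 0.0825 0.113 ] len 0.0971 ang 93.2
mid [0.5432 0.0845 0.113 ] len 0.0951 ang 10.6
lugs
[[0.6521 0.0973 0.012 ]
 [0.7071 0.043  0.012 ]] [0.6524 0.0989 0.012 ] [0.67958032 0.07014461 0.012     ] 135.3790871392709Traceback (most recent call last):
  File "<stdin>", line 24, in <module>
    return umr_minimum(a, axis, None, out, keepdims, initial, where)
ValueError: zero-size array to reduction operation minimum which has no identity
```

Blender centre is about (0.542, 0.0845) with yaw 11°. The tall cup is at about (0.680, 0.070) with its lug axis at 135°. I'll put the grinding cup at about (0.607, -0.012).

```bash
cat > plan.py <<'E'
import sys,numpy as np
from scipy.spatial.transform import Rotation as R
from station import ctrl
# plan.py x y z psi_deg n : target TCP; prints measured state and per-row tool-frame shifts/turns
s=ctrl.sense();p=s["tcp_pos"];r=R.from_quat(s["tool_rot"]);m=r.as_matrix()
print("t",round(s["time_s"],2),"p",p.round(4),"psi",np.degrees(np.arctan2(m[1,1],m[0,1])).round(1),"F",s["wrist_force"].round(1),"open",round(s["opening"],4),"grip",round(s["grip_force"],1))
if len(sys.argv)>1:
    x,y,z,psi=map(float,sys.argv[1:5]);n=int(sys.argv[5])
    a=np.radians(psi);g=R.from_matrix(np.array([[-np.sin(a),np.cos(a),0],[np.cos(a),np.sin(a),0],[0,0,-1]]).T.reshape(3,3).T) if 0 else R.from_matrix(np.column_stack([[-np.sin(a),np.cos(a),0],[np.cos(a),np.sin(a),0],[0,0,-1]]))
    w=(r.inv()*g).as_rotvec();d=(np.array([x,y,z])-p)/n
    for i in range(n):
        print((r*R.from_rotvec(w*i/n)).inv().apply(d).round(4),(w/n).round(4))
E
python3 plan.py .36 .21 .25 30 5
```

```text
t 0.3 p [0.1955 0.4871 0.2311] psi 68.1 F [ 0.4 -0.2 -0.3] open 0.0854 grip 0.0
[-0.0512 -0.0392 -0.0038] [-1.000e-04  0.000e+00  1.331e-01]
[-0.0559 -0.032  -0.0038] [-1.000e-04  0.000e+00  1.331e-01]
[-0.0597 -0.0243 -0.0038] [-1.000e-04  0.000e+00  1.331e-01]
[-0.0624 -0.0162 -0.0038] [-1.000e-04  0.000e+00  1.331e-01]
[-0.064  -0.0078 -0.0038] [-1.000e-04  0.000e+00  1.331e-01]
```

```bash
python3 -m inch '[[1,[-0.04,-0.031,-0.004],[0,0,0.133]],[1,[-0.046,-0.026,-0.004],[0,0,0.133]],[1,[-0.049,-0.02,-0.004],[0,0,0.133]],[1,[-0.051,-0.013,-0.004],[0,0,0.133]],[1,[-0.053,-0.007,-0.004],[0,0,0.133]]]'; python3 plan.py .542 .0845 .25 0 5
```

```text
time_s: 0.92
tcp_pos: [0.3299, 0.2599, 0.2516]
tool_rot: [0.502, 0.865, 0.0, 0.0]
wrist_force: [0.6, -0.2, 0.7]
opening: 0.0851
grip_force: 0.0
t 0.93 p [0.3299 0.2599 0.2516] psi 29.8 F [ 0.6 -0.2  0.7] open 0.0851 grip 0.0
[-0.0515  0.0194  0.0003] [ 1.00e-04 -0.00e+00  1.04e-01]
[-0.0492  0.0246  0.0003] [ 1.00e-04 -0.00e+00  1.04e-01]
[-0.0464  0.0296  0.0003] [ 1.00e-04 -0.00e+00  1.04e-01]
[-0.0431  0.0343  0.0003] [ 1.00e-04 -0.00e+00  1.04e-01]
[-0.0393  0.0385  0.0003] [ 1.00e-04 -0.00e+00  1.04e-01]
```

```bash
python3 -m inch '[[1,[-0.0515,0.0195,0],[0,0,0.104]],[1,[-0.049,0.0245,0],[0,0,0.104]],[1,[-0.0465,0.0295,0],[0,0,0.104]],[1,[-0.043,0.0345,0],[0,0,0.104]],[1,[-0.0395,0.0385,0],[0,0,0.104]]]'; python3 plan.py .542 .0845 .147 0 3
```

```text
time_s: 1.55
tcp_pos: [0.5434, 0.0855, 0.2513]
tool_rot: [0.707, 0.707, 0.0, -0.0]
wrist_force: [0.6, 1.1, 0.4]
opening: 0.0852
grip_force: 0.0
t 1.55 p [0.5434 0.0855 0.2513] psi 0.0 F [0.6 1.1 0.4] open 0.0852 grip 0.0
[-0.0003 -0.0005  0.0348] [ 0.0001 -0.0001  0.0001]
[-0.0003 -0.0005  0.0348] [ 0.0001 -0.0001  0.0001]
[-0.0003 -0.0005  0.0348] [ 0.0001 -0.0001  0.0001]
```

```bash
python3 -m inch '[[1,[-0.001,-0.001,0.04],[0,0,0]],[1,[0,0,0.04],[0,0,0]],[1,[0,0,0.024],[0,0,0]],[-1,[0,0,0],[0,0,0]],[-1,[0,0,0],[0,0,0]]]' 60; python3 -m inch '[[-1,[0,0,0],[0,0,0]],[-1,[0,0,0],[0,0,0]],[-1,[0,0,0],[0,0,0]]]'; python3 plan.py; python3 - <<'E'
from h import *
s=cam("scene");t=cam("top")
cv2.imwrite("pics/g1.png",np.hstack([crop(s["pixels"],215,150,110,120,3.6),crop(t["pixels"],240,130,110,120,3.6)]))
E
```

```text
time_s: 2.17
tcp_pos: [0.5418, 0.0859, 0.1485]
tool_rot: [0.706, 0.709, 0.001, 0.001]
wrist_force: [2.4, 1.5, -6.3]
opening: 0.0564
grip_force: 64.8
time_s: 2.55
tcp_pos: [0.5417, 0.0859, 0.1483]
tool_rot: [0.706, 0.709, 0.001, 0.001]
wrist_force: [0.5, -0.3, 3.7]
opening: 0.0568
grip_force: 65.5
t 2.55 p [0.5417 0.0859 0.1483] psi 0.2 F [ 0.5 -0.3  3.7] open 0.0568 grip 65.5
```

View pics/g1.png

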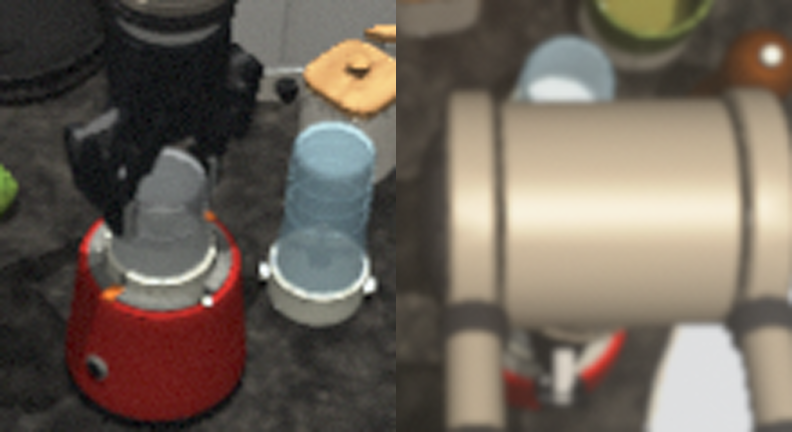

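The fingers hold the cup's cylinder (57 mm opening, 65 N) and the base is unmoved. Pressing down now.

```bash
python3 -m inch '[[-1,[0,0,0.004],[0,0,0]],[-1,[0,0,0.004],[0,0,0]],[-1,[0,0,0],[0,0,0]]]' 80; python3 plan.py .5417 .0859 .140 80.2 8
```

```text
time_s: 3.02
tcp_pos: [0.5417, 0.0859, 0.1402]
tool_rot: [0.706, 0.709, 0.001, 0.001]
wrist_force: [0.4, -0.2, 7.8]
opening: 0.0567
grip_force: 83.8
t 3.02 p [0.5417 0.0859 0.1402] psi 0.2 F [ 0.4 -0.2  7.8] open 0.0567 grip 83.8
[-0. -0.  0.] [ 0.0002  0.0002 -0.1745]
[-0. -0.  0.] [ 0.0002  0.0002 -0.1745]
[-0. -0.  0.] [ 0.0002  0.0002 -0.1745]
[-0. -0.  0.] [ 0.0002  0.0002 -0.1745]
[-0. -0.  0.] [ 0.0002  0.0002 -0.1745]
[-0. -0.  0.] [ 0.0002  0.0002 -0.1745]
[-0. -0.  0.] [ 0.0002  0.0002 -0.1745]
[-0. -0.  0.] [ 0.0002  0.0002 -0.1745]
```

```bash
python3 -m inch '[[-1,[0,0,0],[0,0,-0.16]],[-1,[0,0,0],[0,0,-0.16]],[-1,[0,0,0],[0,0,-0.16]],[-1,[0,0,0],[0,0,-0.16]],[-1,[0,0,0],[0,0,-0.16]]]'; python3 -m inch '[[-1,[0,0,0],[0,0,-0.16]],[-1,[0,0,0],[0,0,-0.16]],[-1,[0,0,0],[0,0,-0.16]],[-1,[0,0,0],[0,0,-0.1]],[-1,[0,0,0],[0,0,0]]]'; python3 plan.py;python3 -c "
from station import ctrl;print(ctrl.sense()['torque'].round(2))"
```

```text
time_s: 3.65
tcp_pos: [0.5415, 0.0861, 0.1405]
tool_rot: [0.372, 0.928, 0.0, 0.001]
wrist_force: [-1.4, 0.2, 7.7]
opening: 0.0563
grip_force: 83.9
time_s: 4.28
tcp_pos: [0.5417, 0.0859, 0.1405]
tool_rot: [0.093, 0.996, 0.0, 0.001]
wrist_force: [-0.4, -0.6, 7.8]
opening: 0.0568
grip_force: 84.2
t 4.28 p [0.5417 0.0859 0.1405] psi 79.4 F [-0.4 -0.6  7.8] open 0.0568 grip 84.2
[-0.09  0.28  0.05]
```

```bash
python3 -m inch '[[-1,[0,0,-0.004],[0,0,-0.01]],[-1,[0,0,-0.005],[0,0,0]],[-1,[0,0,-0.006],[0,0,0]],[-1,[0,0,-0.006],[0,0,0]]]'; python3 plan.py .5417 .0859 .25 80 2
```

```text
time_s: 4.78
tcp_pos: [0.5406, 0.0859, 0.1599]
tool_rot: [0.088, 0.996, -0.0, -0.001]
wrist_force: [0.3, -0.1, -2.9]
opening: 0.0566
grip_force: 85.2
t 4.78 p [0.5406 0.0859 0.1599] psi 79.9 F [ 0.3 -0.1 -2.9] open 0.0566 grip 85.2
[-0.0005  0.0001 -0.045 ] [-0.0001 -0.0007 -0.0011]
[-0.0005  0.0001 -0.045 ] [-0.0001 -0.0007 -0.0011]
```

```bash
python3 -m inch '[[-1,[0,0,-0.03],[0,0,0]],[-1,[0,0,-0.02],[0,0,0]]]'; python3 plan.py .605 -.010 .21 80 3
```

```text
time_s: 5.03
tcp_pos: [0.5408, 0.0858, 0.2107]
tool_rot: [0.088, 0.996, -0.0, -0.001]
wrist_force: [0.7, -0.3, -3.2]
opening: 0.0565
grip_force: 85.7
t 5.03 p [0.5408 0.0858 0.2107] psi 79.9 F [ 0.7 -0.3 -3.2] open 0.0565 grip 85.7
[-0.0267 -0.0277  0.0002] [-0.     -0.0004 -0.0008]
[-0.0267 -0.0277  0.0002] [-0.     -0.0004 -0.0008]
[-0.0267 -0.0277  0.0002] [-0.     -0.0004 -0.0008]
```

```bash
python3 -m inch '[[-1,[-0.0267,-0.0277,0],[0,0,0]],[-1,[-0.0267,-0.0277,0],[0,0,0]],[-1,[-0.0267,-0.0277,0],[0,0,0]],[-1,[0,0,0.05],[0,0,0]],[-1,[0,0,0.05],[0,0,0]]]';  python3 -m inch '[[-1,[0,0,0.03],[0,0,0]],[-1,[0,0,0.012],[0,0,0]],[-1,[0,0,0],[0,0,0]]]'; python3 plan.py .605 -.010 .0543 80 1
```

```text
time_s: 5.65
tcp_pos: [0.605, -0.0106, 0.1086]
tool_rot: [0.089, 0.996, 0.0, -0.0]
wrist_force: [0.5, 0.7, -3.1]
opening: 0.0562
grip_force: 85.7
time_s: 6.02
tcp_pos: [0.6051, -0.01, 0.0679]
tool_rot: [0.088, 0.996, 0.0, -0.001]
wrist_force: [-0.6, -0.3, -2.0]
opening: 0.0563
grip_force: 85.7
t 6.03 p [ 0.6051 -0.01    0.0679] psi 79.9 F [-0.6 -0.3 -2. ] open 0.0563 grip 85.7
[ 0.     -0.0001  0.0136] [ 0.     -0.0015 -0.0022]
```

```bash
python3 -m inch '[[-1,[0,0,0.006],[0,0,0]],[-1,[0,0,0.004],[0,0,0]],[-1,[0,0,0.002],[0,0,0]],[-1,[0,0,0],[0,0,0]]]';python3 plan.py; python3 -m inch '[[-1,[0,0,0.0015],[0,0,0]],[-1,[0,0,0],[0,0,0]]]';python3 plan.py
```

```text
time_s: 6.52
tcp_pos: [0.6054, -0.01, 0.0564]
tool_rot: [0.088, 0.996, 0.0, 0.0]
wrist_force: [-0.0, -0.2, -2.3]
opening: 0.0566
grip_force: 85.7
t 6.53 p [ 0.6054 -0.01    0.0564] psi 79.9 F [-0.  -0.2 -2.3] open 0.0566 grip 85.7
time_s: 6.78
tcp_pos: [0.6053, -0.01, 0.0548]
tool_rot: [0.088, 0.996, 0.0, -0.0]
wrist_force: [-0.3, -0.1, -3.5]
opening: 0.0559
grip_force: 85.7
t 6.78 p [ 0.6053 -0.01    0.0548] psi 79.9 F [-0.3 -0.1 -3.5] open 0.0559 grip 85.7
```

```bash
python3 -m inch '[[-1,[0,0,0.0012],[0,0,0]],[-1,[0,0,0],[0,0,0]]]';python3 -m inch '[[-1,[0,0,0.001],[0,0,0]],[-1,[0,0,0],[0,0,0]]]'
```

```text
time_s: 7.02
tcp_pos: [0.6055, -0.01, 0.0546]
tool_rot: [0.088, 0.996, -0.0, 0.0]
wrist_force: [-4.1, -0.9, 4.1]
opening: 0.0563
grip_force: 86.9
time_s: 7.28
tcp_pos: [0.6056, -0.01, 0.0546]
tool_rot: [0.088, 0.996, -0.0, 0.001]
wrist_force: [-4.8, 0.9, 11.3]
opening: 0.0563
grip_force: 87.4
```

```bash
python3 -m inch '[[-1,[0,0,-0.0015],[0,0,0]],[0.5,[0,0,0],[0,0,0]],[0.8,[0,0,0],[0,0,0]],[0.8,[0,0,-0.004],[0,0,0]],[0.8,[0,0,-0.04],[0,0,0]]]'; python3 -m inch '[[0.8,[0,0,-0.06],[0,0,0]],[0.8,[0,0,-0.06],[0,0,0]],[1,[0,0,-0.03],[0,0,0]]]'; python3 - <<'E'
from h import *
s=cam("scene");t=cam("top")
cv2.imwrite("pics/p1.png",np.hstack([crop(s["pixels"],225,160,120,120,3.3),crop(t["pixels"],240,130,120,120,3.3)]))
E
python3 plan.py .6796 .070 .25 70 3
```

```text
time_s: 7.9
tcp_pos: [0.6035, -0.0098, 0.096]
tool_rot: [0.088, 0.996, 0.0, -0.003]
wrist_force: [0.8, 0.0, -0.2]
opening: 0.0766
grip_force: 0.0
time_s: 8.28
tcp_pos: [0.6064, -0.0101, 0.2525]
tool_rot: [0.088, 0.996, -0.0, 0.003]
wrist_force: [1.0, 1.1, -1.3]
opening: 0.0856
grip_force: 0.0
t 8.38 p [ 0.6071 -0.0102  0.2529] psi 79.9 F [-0.4  0.3 -0. ] open 0.0854 grip 0.0
[-0.0191  0.0306  0.0011] [0.0004 0.0029 0.0575]
[-0.0173  0.0316  0.0011] [0.0004 0.0029 0.0575]
[-0.0155  0.0326  0.001 ] [0.0004 0.0029 0.0575]
```

View pics/p1.png

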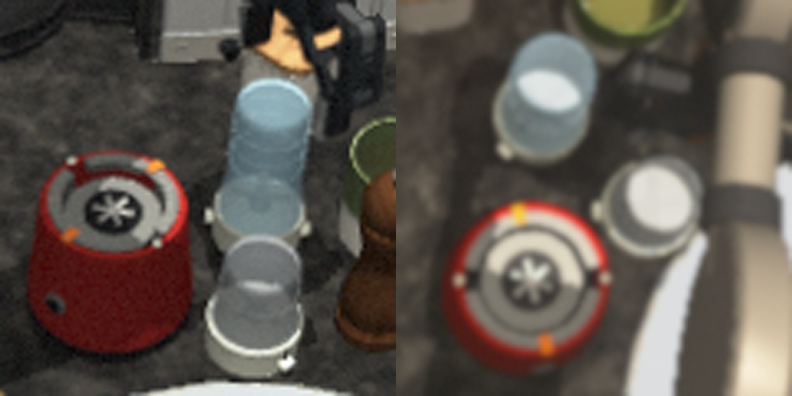

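The grinding cup stands upright on the bare worktop and the well is empty. Tall cup next.

```bash
python3 -m inch '[[1,[-0.019,0.0305,0],[0,0.003,0.0575]],[1,[-0.0175,0.0315,0],[0,0.003,0.0575]],[1,[-0.0155,0.0325,0],[0,0.003,0.0575]],[1,[0,0,0],[0,0,0]]]'; python3 plan.py .6796 .070 .098 70 3
```

```text
time_s: 8.88
tcp_pos: [0.6783, 0.0718, 0.2454]
tool_rot: [0.173, 0.985, 0.0, -0.006]
wrist_force: [-0.1, -0.5, -0.7]
opening: 0.0851
grip_force: 0.0
t 8.88 p [0.6783 0.0718 0.2454] psi 70.1 F [-0.1 -0.5 -0.7] open 0.0851 grip 0.0
[-0.0012 -0.0004  0.0491] [-0.0004 -0.0039  0.0007]
[-0.001  -0.0004  0.0491] [-0.0004 -0.0039  0.0007]
[-0.0008 -0.0004  0.0491] [-0.0004 -0.0039  0.0007]
```

```bash
python3 -m inch '[[1,[0,0,0],[0,-0.0115,0]],[1,[0,0,0],[0,0,0]]]'>/dev/null; python3 plan.py .6796 .070 .098 70 3
```

```text
t 9.12 p [0.6773 0.0691 0.248 ] psi 70.0 F [-0.2  0.3 -0.2] open 0.0854 grip 0.0
[-0.0005  0.0006  0.05  ] [-0.0004  0.0008 -0.0002]
[-0.0005  0.0006  0.05  ] [-0.0004  0.0008 -0.0002]
[-0.0006  0.0006  0.05  ] [-0.0004  0.0008 -0.0002]
```

```bash
python3 -m inch '[[1,[-0.0015,0.002,0.05],[0,0.002,0]],[1,[0,0,0.05],[0,0,0]],[1,[0,0,0.05],[0,0,0]],[1,[0,0,0],[0,0,0]],[0.4,[0,0,0],[0,0,0]]]' 30;python3 plan.py; python3 -m inch '[[-1,[0,0,0],[0,0,0]],[-1,[0,0,0],[0,0,0]],[-1,[0,0,0],[0,0,0]]]' 80; python3 plan.py
```

```text
time_s: 9.75
tcp_pos: [0.6814, 0.0707, 0.1005]
tool_rot: [0.174, 0.985, -0.0, 0.002]
wrist_force: [0.4, -0.4, 1.0]
opening: 0.07
grip_force: 0.0
t 9.75 p [0.6814 0.0707 0.1005] psi 70.0 F [ 0.4 -0.4  1. ] open 0.07 grip 0.0
time_s: 10.12
tcp_pos: [0.6822, 0.0711, 0.1018]
tool_rot: [0.174, 0.985, 0.0, 0.004]
wrist_force: [0.2, 0.3, 7.1]
opening: 0.0568
grip_force: 85.5
t 10.12 p [0.6822 0.0711 0.1018] psi 70.0 F [0.2 0.3 7.1] open 0.0568 grip 85.5
```

```bash
python3 -m inch '[[-1,[0,0,-0.01],[0,-0.008,0]],[-1,[0,0,-0.05],[0,0,0]],[-1,[0,0,-0.06],[0,0,0]],[-1,[0,0,-0.03],[0,0,0]],[-1,[0,0,0],[0,0,0]]]'; python3 plan.py .5417 .0859 .25 26 4; python3 - <<'E'
from h import *
s=cam("scene")
q=proj(s,[.682,.071,.15]).round().astype(int)[0];x,y=q-[40,40];print(x,y)
cv2.imwrite("pics/l1.png",crop(s["pixels"],x,y,80,75,8))
E
```

```text
time_s: 10.75
tcp_pos: [0.68, 0.0717, 0.2516]
tool_rot: [0.174, 0.985, -0.001, 0.007]
wrist_force: [0.8, -0.7, -3.1]
opening: 0.0565
grip_force: 86.0
t 10.75 p [0.68   0.0717 0.2516] psi 70.0 F [ 0.8 -0.7 -3.1] open 0.0565 grip 86.0
[ 0.0337 -0.0085 -0.0001] [0.0018 0.0034 0.192 ]
[ 0.0315 -0.0148  0.    ] [0.0018 0.0034 0.192 ]
[ 0.0281 -0.0205  0.0002] [0.0018 0.0034 0.192 ]
[ 0.0237 -0.0255  0.0003] [0.0018 0.0034 0.192 ]
269 149
```

View pics/l1.png

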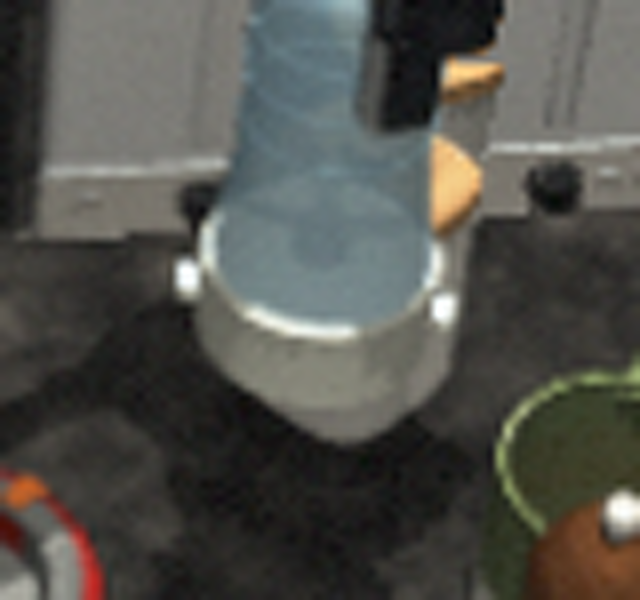

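The left lug is at (292.4,184.0) px and the right one at (324.5,187.5) px, with the cup held upright.

```bash
python3 - <<'E'
from h import *
s=cam("scene")
for z in(.158,.162,.166):
    a,b=plane(s,(292.4,184.0),z),plane(s,(324.5,187.5),z);v=a-b
    print(a.round(4),b.round(4),((a+b)/2).round(4),np.hypot(*v[:2]).round(4),np.degrees(np.arctan2(v[1],v[0])).round(1))
E
```

```text
[0.6534 0.1014 0.158 ] [0.71   0.0471 0.158 ] [0.6817 0.0742 0.158 ] 0.0784 136.2
[0.6505 0.0983 0.162 ] [0.7068 0.0443 0.162 ] [0.6786 0.0713 0.162 ] 0.078 136.2
[0.6475 0.0952 0.166 ] [0.7035 0.0415 0.166 ] [0.6755 0.0683 0.166 ] 0.0776 136.2
```

```bash
python3 -m inch '[[-1,[0.0335,-0.0085,0],[0,0.008,0.17]],[-1,[0.0315,-0.014,0],[0,0,0.17]],[-1,[0.0285,-0.02,0],[0,0,0.17]],[-1,[0.025,-0.025,0],[0,0,0.17]],[-1,[0,0,0],[0,0,0.097]]]'; python3 -m inch '[[-1,[0,0,0],[0,0,0]],[-1,[0,0,0],[0,0,0]]]'; python3 plan.py .5417 .0859 .225 25.5 1
```

```text
time_s: 11.48
tcp_pos: [0.537, 0.0842, 0.2455]
tool_rot: [0.535, 0.845, -0.002, -0.002]
wrist_force: [0.7, -0.6, -2.9]
opening: 0.0562
grip_force: 86.7
time_s: 11.72
tcp_pos: [0.5402, 0.0838, 0.2464]
tool_rot: [0.533, 0.846, -0.001, -0.001]
wrist_force: [0.2, 0.7, -2.8]
opening: 0.0565
grip_force: 86.7
t 11.72 p [0.5402 0.0838 0.2464] psi 25.6 F [ 0.2  0.7 -2.8] open 0.0565 grip 86.7
[0.0013 0.0023 0.0214] [-0.0016 -0.0004  0.0013]
```

```bash
python3 -m inch '[[-1,[0.001,0.0025,0.02],[0,0,0]],[-1,[0,0,0.01],[0,0,0]],[-1,[0,0,0.004],[0,0,0]],[-1,[0,0,0],[0,0,0]]]'; python3 plan.py .5417 .0859 .2 25.5 1; python3 - <<'E'
from h import *
s=cam("scene")
cv2.imwrite("pics/s1.png",crop(s["pixels"],215,165,90,75,8))
E
```

```text
time_s: 12.22
tcp_pos: [0.5425, 0.0858, 0.2138]
tool_rot: [0.534, 0.846, 0.0, 0.0]
wrist_force: [-0.5, 0.0, -2.5]
opening: 0.0568
grip_force: 86.8
t 12.22 p [0.5425 0.0858 0.2138] psi 25.5 F [-0.5  0.  -2.5] open 0.0568 grip 86.8
[ 0.0004 -0.0007  0.0138] [ 0.0007  0.0005 -0.0004]
```

View pics/s1.png

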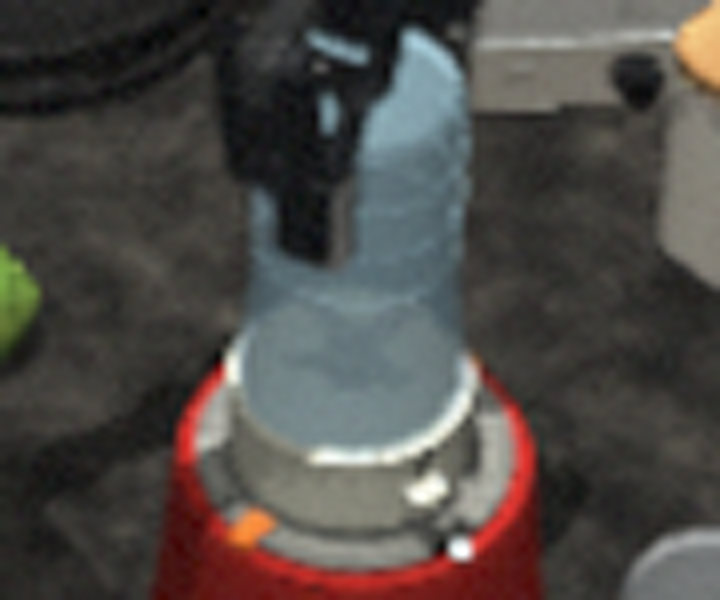

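The cup is centred over the well. The lug at (427,490) lines up with the slot beside the white dot at (460,548), so I'll continue down.

```bash
python3 -m inch '[[-1,[0,0,0.004],[0,0,0]],[-1,[0,0,0.003],[0,0,0]],[-1,[0,0,0.002],[0,0,0]],[-1,[0,0,0],[0,0,0]]]'; python3 plan.py;  python3 -m inch '[[-1,[0,0,0.002],[0,0,0]],[-1,[0,0,0],[0,0,0]]]'; python3 plan.py
```

```text
time_s: 12.78
tcp_pos: [0.5425, 0.0858, 0.2043]
tool_rot: [0.534, 0.846, 0.0, 0.0]
wrist_force: [2.1, -1.3, -3.9]
opening: 0.0565
grip_force: 86.8
t 12.78 p [0.5425 0.0858 0.2043] psi 25.5 F [ 2.1 -1.3 -3.9] open 0.0565 grip 86.8
time_s: 13.02
tcp_pos: [0.5425, 0.0858, 0.2026]
tool_rot: [0.534, 0.846, 0.0, 0.001]
wrist_force: [2.0, -1.3, -3.3]
opening: 0.0566
grip_force: 86.8
t 13.03 p [0.5425 0.0858 0.2026] psi 25.5 F [ 2.  -1.3 -3.3] open 0.0566 grip 86.8
```

```bash
python3 -m inch '[[-1,[0,0,0.003],[0,0,0]],[-1,[0,0,0.003],[0,0,0]],[-1,[0,0,0],[0,0,0]]]'; python3 plan.py;  python3 -m inch '[[-1,[0,0,0.003],[0,0,0]],[-1,[0,0,0.0025],[0,0,0]],[-1,[0,0,0.0015],[0,0,0]],[-1,[0,0,0],[0,0,0]]]'; python3 plan.py; python3 -c "
from station import ctrl;print(ctrl.sense()['torque'].round(2))"
```

```text
time_s: 13.4
tcp_pos: [0.5426, 0.0859, 0.1971]
tool_rot: [0.534, 0.846, 0.0, 0.001]
wrist_force: [1.3, -1.1, 3.7]
opening: 0.0568
grip_force: 87.2
t 13.4 p [0.5426 0.0859 0.1971] psi 25.5 F [ 1.3 -1.1  3.7] open 0.0568 grip 87.2
time_s: 13.9
tcp_pos: [0.5426, 0.0859, 0.1904]
tool_rot: [0.534, 0.846, 0.0, 0.001]
wrist_force: [0.9, -1.2, 5.4]
opening: 0.0565
grip_force: 87.4
t 13.9 p [0.5426 0.0859 0.1904] psi 25.5 F [ 0.9 -1.2  5.4] open 0.0565 grip 87.4
[-0.39  0.06 -0.  ]
```

```bash
python3 -m inch '[[-1,[0,0,0.002],[0,0,0]],[-1,[0,0,0.0015],[0,0,0]],[-1,[0,0,0],[0,0,0]]]'; python3 plan.py
```

```text
time_s: 14.28
tcp_pos: [0.5426, 0.0859, 0.1871]
tool_rot: [0.534, 0.846, 0.0, 0.001]
wrist_force: [-0.7, -1.0, 7.1]
opening: 0.0565
grip_force: 87.6
t 14.28 p [0.5426 0.0859 0.1871] psi 25.5 F [-0.7 -1.   7.1] open 0.0565 grip 87.6
```

```bash
python3 -m inch '[[-1,[0,0,0],[0,0,0.1]],[-1,[0,0,0],[0,0,0.15]],[-1,[0,0,0],[0,0,0]]]'; python3 -c "
from station import ctrl;print(ctrl.sense()['torque'].round(2))"
```

```text
time_s: 14.65
tcp_pos: [0.5427, 0.0856, 0.1872]
tool_rot: [0.636, 0.772, 0.0, 0.001]
wrist_force: [0.3, -0.8, 8.5]
opening: 0.0565
grip_force: 87.5
[-0.52  0.22 -0.1 ]
```

```bash
python3 -m inch '[[-1,[0,0,0],[0,0,0.16]],[-1,[0,0,0],[0,0,0.16]],[-1,[0,0,0],[0,0,0.16]],[-1,[0,0,0],[0,0,0.16]],[-1,[0,0,0],[0,0,0.16]]]'; python3 -m inch '[[-1,[0,0,0],[0,0,0.15]],[-1,[0,0,0],[0,0,0.12]],[-1,[0,0,0],[0,0,0.05]],[-1,[0,0,0],[0,0,0]]]'; python3 plan.py;python3 -c "
from station import ctrl;print(ctrl.sense()['torque'].round(2))"
```

```text
time_s: 15.28
tcp_pos: [0.5421, 0.0857, 0.187]
tool_rot: [0.887, 0.462, 0.0, 0.0]
wrist_force: [-0.9, -1.7, 7.9]
opening: 0.0567
grip_force: 87.4
time_s: 15.78
tcp_pos: [0.5419, 0.086, 0.1869]
tool_rot: [0.949, 0.317, 0.0, -0.0]
wrist_force: [-1.4, -1.1, 8.6]
opening: 0.057
grip_force: 87.5
t 15.78 p [0.5419 0.086  0.1869] psi -53.1 F [-1.4 -1.1  8.6] open 0.057 grip 87.5
[-0.14  0.67 -0.09]
```

```bash
for i in 1 ; do python3 -m inch '[[-1,[0,0,0],[0,0,0.03]],[-1,[0,0,0],[0,0,0]]]'>/dev/null; done; python3 plan.py;python3 -c "
from station import ctrl;print(ctrl.sense()['torque'].round(2))"; python3 -m inch '[[-1,[0,0,0],[0,0,0.03]],[-1,[0,0,0],[0,0,0]]]'>/dev/null; python3 plan.py;python3 -c "
from station import ctrl;print(ctrl.sense()['torque'].round(2))"
```

```text
t 16.02 p [0.5419 0.0855 0.1869] psi -54.7 F [-1.3 -3.1  8.7] open 0.0565 grip 87.6
[-0.53  0.59  0.15]
t 16.27 p [0.542  0.0856 0.1869] psi -56.3 F [-1.6 -3.3  7.1] open 0.0562 grip 87.6
[-0.57  0.63  1.54]
```

The stop is reached. Backing off slightly, then letting it spring up.

```bash
python3 -m inch '[[-1,[0,0,0],[0,0,-0.035]],[-1,[0,0,-0.002],[0,0,0]],[-1,[0,0,-0.002],[0,0,0]],[-1,[0,0,-0.0015],[0,0,0]],[-1,[0,0,0],[0,0,0]]]'; python3 plan.py; python3 -m inch '[[-1,[0,0,-0.001],[0,0,0]],[-1,[0,0,0],[0,0,0]]]'; python3 plan.py;python3 -c "
from station import ctrl;print(ctrl.sense()['torque'].round(2))"
```

```text
time_s: 16.9
tcp_pos: [0.5422, 0.0856, 0.1917]
tool_rot: [0.952, 0.305, 0.0, 0.0]
wrist_force: [-0.8, -4.2, 4.2]
opening: 0.0568
grip_force: 87.3
t 16.9 p [0.5422 0.0856 0.1917] psi -54.5 F [-0.8 -4.2  4.2] open 0.0568 grip 87.3
time_s: 17.15
tcp_pos: [0.5422, 0.0857, 0.1925]
tool_rot: [0.952, 0.305, -0.0, 0.0]
wrist_force: [-0.5, -4.0, 2.7]
opening: 0.0566
grip_force: 87.2
t 17.15 p [0.5422 0.0857 0.1925] psi -54.5 F [-0.5 -4.   2.7] open 0.0566 grip 87.2
[-1.02  0.25  0.16]
```

```bash
python3 -m inch '[[-1,[0,0,-0.0015],[0,0,0]],[-1,[0,0,0],[0,0,0]]]'>/dev/null; python3 plan.py; python3 -m inch '[[-1,[0,0,-0.0015],[0,0,0]],[-1,[0,0,0],[0,0,0]]]'>/dev/null; python3 plan.py;  python3 -m inch '[[-1,[0,0,-0.001],[0,0,0]],[-1,[0,0,0],[0,0,0]]]'>/dev/null; python3 plan.py
```

```text
t 17.4 p [0.5422 0.0857 0.1941] psi -54.5 F [-1.2 -5.2  1.3] open 0.0565 grip 87.0
t 17.65 p [0.5423 0.0858 0.1956] psi -54.5 F [-0.2 -4.9  1. ] open 0.0562 grip 86.9
t 17.9 p [0.5422 0.0857 0.1957] psi -54.5 F [ 2.1 -6.3 -5.8] open 0.0565 grip 86.7
```

Hard stop at TCP 0.1957, against 0.1958 predicted for locked (18 mm). Releasing.

```bash
python3 -m inch '[[-1,[0,0,0.001],[0,0,0]],[0.5,[0,0,0],[0,0,0]],[1,[0,0,0],[0,0,0]],[1,[0,0,-0.005],[0,0,0]],[1,[0,0,-0.05],[0,0,0]]]'; python3 -m inch '[[1,[0,0,-0.06],[0,0,0]],[1,[0,0,-0.03],[0,0,0]],[1,[0,0,0],[0,0,0]]]'; python3 plan.py .40 .10 .33 -54 4
```

```text
time_s: 18.52
tcp_pos: [0.5406, 0.0861, 0.2485]
tool_rot: [0.952, 0.305, -0.003, -0.001]
wrist_force: [1.3, 0.9, 1.1]
opening: 0.0854
grip_force: 0.0
time_s: 18.9
tcp_pos: [0.5431, 0.0862, 0.3437]
tool_rot: [0.952, 0.305, 0.003, 0.001]
wrist_force: [1.0, -0.6, -0.1]
opening: 0.0848
grip_force: 0.0
t 18.9 p [0.5431 0.0862 0.3437] psi -54.4 F [ 1.  -0.6 -0.1] open 0.0848 grip 0.0
[-0.0271 -0.0236  0.0032] [ 0.0009 -0.0015 -0.0019]
[-0.0271 -0.0237  0.0033] [ 0.0009 -0.0015 -0.0019]
[-0.027  -0.0237  0.0033] [ 0.0009 -0.0015 -0.0019]
[-0.027  -0.0238  0.0034] [ 0.0009 -0.0015 -0.0019]
```

```bash
python3 -m inch '[[1,[-0.027,-0.0235,0],[0,0,0]],[1,[-0.027,-0.0235,0],[0,0,0]],[1,[-0.027,-0.0235,0],[0,0,0]],[1,[-0.027,-0.0235,0],[0,0,0]],[1,[0,0,0],[0,0,0]]]'; python3 - <<'E'
from h import *
s=cam("scene");t=cam("top")
a=crop(s["pixels"],170,145,210,165,1.9);b=crop(s["pixels"],225,175,80,75,5)
c=crop(t["pixels"],180,100,200,200,1.9)
H=400;f=lambda i:cv2.copyMakeBorder(i,0,H-i.shape[0],0,0,0)
cv2.imwrite("pics/f1.png",np.hstack([f(b),f(c)])); 
P=cv2.imread("pics/scene0.png");
d=cv2.absdiff(P,s["pixels"]).max(2);print(a.shape)
for n,q in[("jam",(.422,.2,.05)),("mill",(.689,-.049,.08)),("mug",(.77,.009,.05)),("can",(.785,.16,.06)),("spice",(.525,.369,.05)),("lemon",(.382,.043,.03)),("lime",(.517,.281,.024))]:
    x,y=proj(s,q)[0].round().astype(int);print(n,x,y,np.median(d[y-8:y+9,x-8:x+9]),d[y-8:y+9,x-8:x+9].mean().round(1))
E
```

```text
time_s: 19.52
tcp_pos: [0.3976, 0.1, 0.3401]
tool_rot: [0.952, 0.306, -0.0, -0.0]
wrist_force: [1.5, 0.8, 0.2]
opening: 0.0852
grip_force: 0.0
(314, 399, 3)
jam 193 229 5.0 16.0
mill 341 237 6.0 8.8
mug 346 217 5.0 10.6
can 313 179 3.0 14.0
spice 193 176 3.0 2.8
lemon 213 284 3.0 6.8
lime 208 202 2.0 2.9
```

View pics/f1.png

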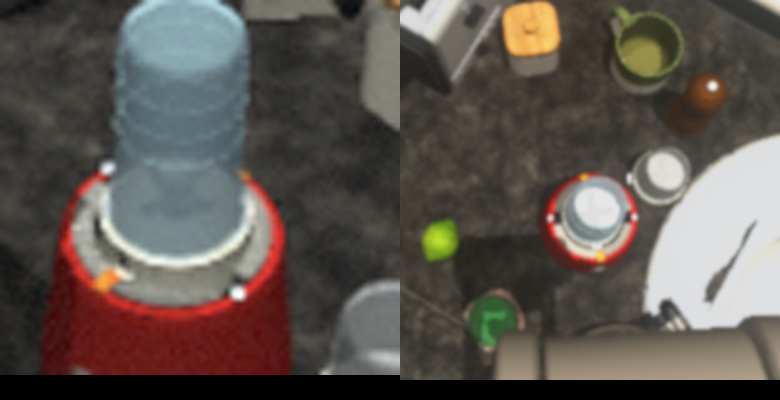

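The tall cup stands upright in the well and everything else looks undisturbed. A bright patch by the near orange bar at (122,272) is worth comparing with the initially locked cup.

```bash
python3 - <<'E'
from h import *
s=cam("scene");P=cv2.imread("pics/scene0.png")
cv2.imwrite("pics/c1.png",np.hstack([crop(i,230,195,60,50,6.5) for i in(P,s["pixels"])]))
E
```

```text
(no output)
```

View pics/c1.png

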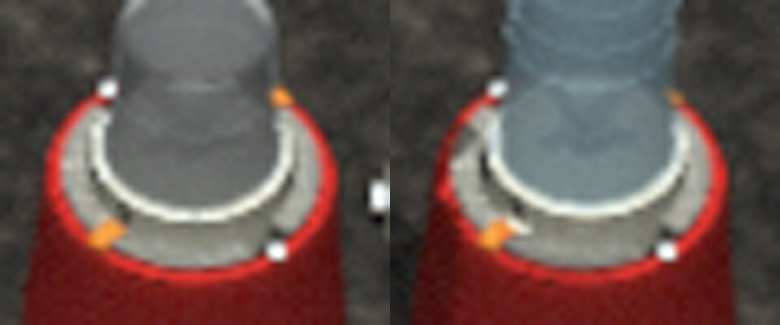

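The cup's rim sits at the same height (row 212) in both, so the tall cup is at the same locked depth. Its turn stop and lift stop also agree with being locked. The bright patch sits among different arm shadows, so I take it to be lighting.

```bash
python3 -c "
from station import ctrl;print(ctrl.sign_off())"
```

```text
the job is handed in; nothing more can be done
None
```

The job is handed in at about 20 s of the 62 s allowed: the grinding cup stands upright on the bare worktop, and the tall cup is locked in the blender, going by its turn stop, its lift stop and a matching rim height; the pictures show nothing else moved.

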